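Snap the folding reading stand open and lay the stylus case on it

ROBOT

A 6-joint arm with a two-finger parallel gripper is mounted at the origin on the work surface; the furniture and walls round the work are solid. World frame = base frame: x ahead of the robot, y to its left, z up, the work surface at z = 0. Lengths are in m, angles in rad, forces in N, time in s.
With the tool pointing down it reaches from about 0.4 to 0.925 m from the base axis. Payload 12.5 kg.
Tool frame: the origin (TCP) lies midway between the tips of the shut fingers; the grasp point (between the pads) lies 19 mm behind it; z points along the fingers, y is the line along which they close (so a half turn about z gives the same grasp; the last joint's range is limited). The gripper opens to 95 mm and grips with 3 to 60 N. Pads are 20 mm wide; open, the fingers measure 119 mm over their backs; the gripper's body (75 mm by 180 mm) begins 59 mm behind the grasp point.
Start: joints at [1.102, 0.491, 1.559, -0, 1.092, -0.106], TCP at [0.222, 0.584, 0.215] pointing down, gripper open.
Joint ranges: [-3.1, 3.1], [-0.84, 2.19], [0.05, 2.79], [-1.13, 4.28], [0.06, 2.93], [-2.69, 2.69]. Speed limits (rad/s): [2.22, 2.22, 2.79, 3.14, 3.14, 3.14].

INTERFACE

Orientations are given as a unit quaternion [x, y, z, w].
In Python, from plant import env gives the robot as it stands.
- The arm moves only by the tool step_arm, never from a script. Its argument "targets" is a list of rows, each an object with "xyz": the shift along the tool's x, y, z scaled (see below), a list of three; "twist": the turn about the tool's z scaled (see below); "hand": the closure, from 0 (fully open) to 1 (shut). A call has 1 to 8 rows; each row is the pose to reach, as a shift and turn from the pose commanded when the call began, along the tool's axes at that moment; what a row does not reach only later rows make up. The controller multiplies each number of a shift by 0.1 m and each number of a turn by 45 degrees. A row lasts 1/10 s, in which the tool goes at most 50 mm and 8.59 degrees, less where a joint would pass 70% of its speed; a pose out of reach is approached as far as the arm can. A call with a number of a shift or a turn outside -1 to 1 is refused whole. A call with a gripper value outside its range is refused whole. The fingers move at their own pace and stop on an object; "newtons" is the grip in N (left out, the last holds). Time passes only in rows, so rows that repeat a pose let the fingers close. It gives the time, the measured TCP pose, the force, the opening and the grip force at its end, in the units of the state.
- env.get_state(): the state, without advancing time (a new reading comes with each control period).
- env.snapshot(name): name is "scene" or "side" or "wrist"; returns a dict with "color" (400x640x3 uint8, red, green, blue), "camera_matrix" (3x3 intrinsics, pixels), "xyz" and "attitude" of the camera in the world. Camera axes: x right, y down, z forward; pixel columns grow to the right and rows downward; lengths in m; the calibration is good to about 2 mm. A picture is of the moment at which its call begins. There is no depth.
- env.close_job(): hands the job in; it is judged then, once.
Trained networks look in the newest picture that a camera, given by its name, has taken for a name from the list of things; names that differ only in an ending like _2 or _b are one class to them, and where a whole thing is asked for, a point or a joint stands for the part that bears it (a point fixed in the world has none). Each returns a list of dicts, best first, with "conf" (0 to 1); they miss things now and then, are a little off and sometimes report something else, mostly with a low value. They report only what shows in the picture. A call takes as long as a camera call. They do not tell look-alikes from the thing itself.
- env.masks_of(camera, name): "pixels" (400x640 bool, what is visible of it).
- env.landmark_of(camera, name): "at" ([x, y, z] in m, in world coordinates, good to about 4 mm: a listed point, or the origin of a listed thing).
The state is a dict: "t": time; "qpos": joint angles; "joint_vel": joint speeds; "tau": joint torques, N m; "tool_pos": TCP position; "tcp_rot": TCP orientation; "wrist_force": force on the tool from outside, world axes, zero at the start; "moment": the same for the moment, N m; "gripper_width": finger opening in m; "gripper_force": force on a finger pad.
Only numpy, scipy, OpenCV 4.12 (cv2) and the standard library are available. Lean on these libraries where they do the work, as an engineer would, in place of code of your own. Each camera call takes 0.05 s, during which the arm holds its last target. There are 200 camera calls.

TASK

Snap the folded reading stand fully open, past its dead centre so that it stays open by itself. Then lay the flat black stylus case, clear lid outwards, on the stand's sloping face: its length straight up the slope, in the middle across the width, its lower end resting against the ledge; be gentle, without pressing it hard against the stand. Leave the turned shaft, the reference sphere and the milled block where they stand.

Things in the scene. Friction and masses are not known exactly. Their poses are not given: they have to be found in the camera images.
- panel (a joint): Hinge of the stand's blue panel, rad: 0 folded level, 2.5 fully open, leaning back on its stop, face sloping 37 deg from level. A damped spring strut on the left pulls it to 0 below the dead centre at about 1.3, to 2.5 above it; let go, it swings to that end by itself. Turning it over takes 4 to 5 N at the lip square to the panel, less near the dead centre, up to 18 N slantwise; add 1 N per rad/s.
- stand: Fixed aluminium base of the stand: plate 175 x 176 mm, 10 mm thick, origin on the surface plate. x points from the lip side to the back (away from the robot at zero yaw), z up. The plate spans x = -85 to 90 mm. Two cheeks (y = +-79 mm, x = 13 to 47 mm, 54 mm high) carry the hinge; the strut lies outside the left cheek, out to y = 97 mm.
- stand_hinge (a point): Middle of the hinge axis, 42 mm above the surface plate, on the fixed base (30 mm behind its origin); axes as the base's, y along the hinge. Folded, the panel reaches from here along -x.
- panel_lip (a point): Middle of the free edge of the panel's yellow thumb lip, 150 mm from the hinge axis, at mid thickness. Lip 70 mm wide, 16 mm long, 6 mm thick; the blue panel behind is 144 mm wide, 6 mm thick. Folded, the lip's underside is 39 mm above the surface plate and 35 mm in front of the base, nothing below it: fingertips can go beneath. The underside is the face used when open.
- panel_ledge (a point): Middle of the line where the ledge's upper side meets the panel's face, 18 mm from the hinge axis; turns with the panel. x runs along the face away from the hinge (up the slope when open), y along the ledge, z out of the face (up and towards the robot when open). The ledge is 110 mm wide and 12 mm proud; the face reaches to x = 132 mm.
- case_center (a point): Centre of the flat black stylus case (62 x 110 mm, solid 9 mm high, 0.11 kg; clear lid on top up to 13 mm), 4.5 mm above its underside. x across the 62 mm width (grasp there), y along the 110 mm length, z up through the lid. It lies lid up on the surface plate, left or right of the stand, its length roughly away from the robot.
- turned_shaft: Bystander: bright stepped turned shaft standing on its 33 mm flange, 73 mm high, origin at the centre of its underside; on the other side of the stand from the case.
- reference_sphere: Bystander: white reference sphere on a steel foot, 44 x 50 x 93 mm, origin at the centre of its underside; behind the stand on the left.
- milled_block: Bystander: milled aluminium block, 32 x 56 x 22 mm, origin at the centre of its underside; behind the stand on the right.
- stylus_case: The same case as a whole (origin at the centre of its underside).
Things that resemble listed ones, but are neither listed nor needed, are in the scene too. What is meant by the stylus_case is not purple, and is the smaller of those in its own colour.

How it is judged:
By the outcome, as a careful person would: the job done as asked, in the order asked, and still so for the second after the job is handed in, with the robot touching nothing.
It also fails if it takes over 61 s, if anything falls off the work surface, if the arm or the gripper's body presses on something with over 40 N, if the wrist force passes 120 N, or if a joint passes its speed limit or range.

## Working session

There is one attempt and no reset: what is moved stays moved. The work goes in short steps, Python scripts to look and compute and a tool call to move; the robot and the scene stay as the last step left them, time stands still between calls to the robot, and variables do not carry over. Pictures are saved under pics/ and viewed, at most 13 in all, crops included, and the job is handed in when it is done.

Besides the shell and the picture viewer there is one more tool, called after ">>>" as name([rows], argument=value, ...), one row to a line, values as JSON. step_arm: Moves the arm, as the interface text tells. Shifts and turns lie within -1 to 1; 1 stands for 0.1 m of shift or 45 degrees of turn. Its arguments: {"type":"object","properties":{"targets":{"type":"array","items":{"type":"object","properties":{"xyz":{"type":"array","items":{"type":"number","minimum":-1,"maximum":1}},"twist":{"type":"number","minimum":-1,"maximum":1},"hand":{"type":"number"}}}},"newtons":{"type":"number"}},"required":["targets"]}

```bash
mkdir -p pics; ls
cat > h.py <<'E'
import numpy as np, cv2
from plant import env
from scipy.spatial.transform import Rotation as R
np.set_printoptions(precision=4,suppress=True)
def snap(c,name=None):
    s=env.snapshot(c)
    if name: cv2.imwrite(f'pics/{name}.png',s['color'][:,:,::-1])
    return s
def st():
    s=env.get_state()
    print('t',round(s['t'],2),'p',np.array(s['tool_pos']),'R',R.from_quat(s['tcp_rot']).as_matrix().round(3).tolist(),'F',np.array(s['wrist_force']),'w',s['gripper_width'],s['gripper_force'],'q',np.array(s['qpos']))
    return s
def lm(c,*names):
    for n in names:
        print(c,n,[(np.round(d['at'],4).tolist(),round(d['conf'],2)) for d in env.landmark_of(c,n)][:4])
E
python3 - <<'E'
from h import *
st()
for c in ['scene','side']:
    s=snap(c,c+'0'); print(c,np.array(s['xyz']),s['attitude'])
    lm(c,'stand_hinge','panel_lip','case_center','stand','turned_shaft','reference_sphere','milled_block')
a=cv2.imread('pics/scene0.png');b=cv2.imread('pics/side0.png')
E
```

```text
pics
t 0.0 p [0.2217 0.5841 0.2141] R [[-0.935, 0.355, -0.0], [0.355, 0.935, -0.001], [0.0, -0.001, -1.0]] F [-0.0317 -0.4628 -0.2853] w 0.0950674390621855 0.0 q [ 1.1024  0.4915  1.5594 -0.      1.0917 -0.1056]
scene [-0.1764 -0.6409  0.4889] [ 0.7557 -0.3475  0.2361 -0.5024]
scene stand_hinge [([0.6361, -0.0203, 0.0399], 0.64)]
scene panel_lip [([0.4832, -0.0008, 0.0443], 0.72)]
scene case_center [([0.4967, -0.2857, 0.0053], 0.92), ([0.8109, -0.1691, 0.0049], 0.91), ([0.3522, -0.1562, 0.0086], 0.69)]
scene stand [([0.6044, -0.0139, 0.0002], 0.61)]
scene turned_shaft [([0.5268, 0.2801, 0.001], 0.65)]
scene reference_sphere [([0.7428, 0.2314, -0.003], 0.7), ([0.612, -0.0116, 0.034], 0.35), ([0.4978, -0.2823, -0.004], 0.31)]
scene milled_block [([0.7015, -0.2841, 0.0018], 0.98), ([0.6353, -0.0152, 0.0427], 0.2), ([0.4824, -0.0022, 0.0468], 0.16)]
side [0.5406 1.005  0.5953] [-0.0091  0.8617 -0.5069  0.0205]
side stand_hinge [([0.6329, -0.0141, 0.0408], 0.68)]
side panel_lip [([0.4827, -0.0056, 0.0449], 0.58)]
side case_center [([0.3532, -0.1533, 0.0106], 0.84), ([0.4984, -0.2821, 0.0027], 0.72), ([0.8083, -0.1695, 0.0038], 0.57)]
side stand [([0.5995, -0.0119, -0.0014], 0.57)]
side turned_shaft [([0.5208, 0.2767, 0.0014], 0.85)]
side reference_sphere [([0.7411, 0.2266, -0.0013], 0.85)]
side milled_block [([0.7029, -0.2812, -0.0034], 0.49)]
```

View pics/scene0.png

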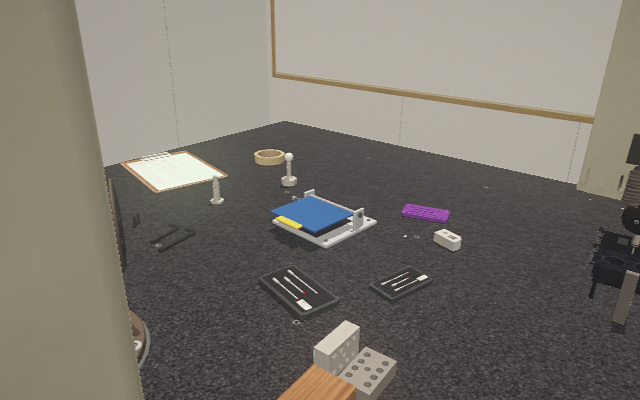

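View pics/side0.png

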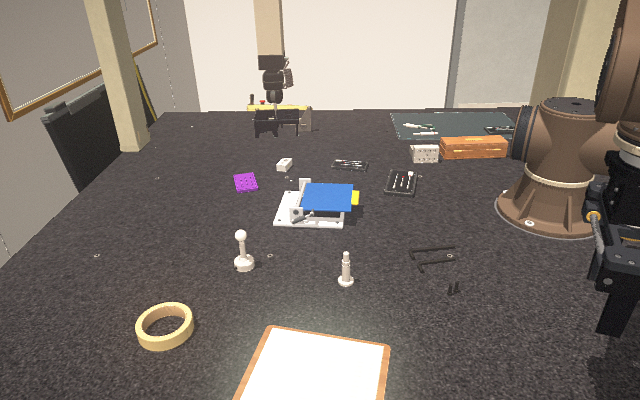

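The target case is the smaller black one at about (0.497, -0.284); in the scene picture it is at px (402,283), the larger black one at (300,290) and the purple one at (425,213). The stand is folded, with its lip at px (290,222) towards the robot. I'm moving over the lip now.

>>> step_arm([
  {"xyz": [-1,-1,-0.3],"twist": 0,"hand": 0},
  {"xyz": [-1,-1,-0.3],"twist": 0,"hand": 0},
  {"xyz": [-1,-1,-0.3],"twist": 0,"hand": 0},
  {"xyz": [-1,-1,-0.3],"twist": 0,"hand": 0},
])

```text
t: 1.2
tool_pos: [0.2814, 0.4523, 0.2462]
tcp_rot: [0.182, 0.983, 0.001, 0.001]
wrist_force: [-0.3, 0.4, 0.4]
gripper_width: 0.095
gripper_force: 0.0
```

>>> step_arm([
  {"xyz": [-1,-1,0],"twist": 0,"hand": 0},
  {"xyz": [-1,-1,0],"twist": 0,"hand": 0},
  {"xyz": [-1,-1,0],"twist": 0,"hand": 0},
  {"xyz": [-1,-1,0],"twist": 0,"hand": 0},
])

```text
t: 1.6
tool_pos: [0.3391, 0.3238, 0.2448]
tcp_rot: [0.182, 0.983, -0.0, 0.0]
wrist_force: [0.7, 0.6, 0.2]
gripper_width: 0.0949
gripper_force: 0.0
```

>>> step_arm([
  {"xyz": [-1,-1,0],"twist": 0,"hand": 0},
  {"xyz": [-1,-1,0],"twist": 0,"hand": 0},
  {"xyz": [-1,-1,0],"twist": 0,"hand": 0},
  {"xyz": [-1,-1,0],"twist": 0,"hand": 0},
])

```text
t: 2.0
tool_pos: [0.3975, 0.1952, 0.2447]
tcp_rot: [0.182, 0.983, 0.0, 0.0]
wrist_force: [0.8, 0.6, 0.2]
gripper_width: 0.095
gripper_force: 0.0
```

>>> step_arm([
  {"xyz": [-1,-1,0],"twist": -0.19,"hand": 0},
  {"xyz": [-1,-1,0],"twist": -0.36,"hand": 0},
  {"xyz": [-1,-1,0],"twist": -0.36,"hand": 0},
  {"xyz": [-1,-1,0],"twist": -0.36,"hand": 0},
  {"xyz": [-1,-1,0],"twist": -0.36,"hand": 0},
])

```text
t: 2.5
tool_pos: [0.4543, 0.0685, 0.2444]
tcp_rot: [0.041, 0.999, 0.0, -0.0]
wrist_force: [-0.7, 0.1, -0.1]
gripper_width: 0.0947
gripper_force: 0.0
```

Run:
```python
from h import *
st()
s=snap('wrist','w1'); print(np.array(s['xyz']),R.from_quat(s['attitude']).as_matrix())
lm('wrist','stand_hinge','panel_lip','case_center','stand')
m=env.masks_of('wrist','panel')
for d in m[:2]:
    r=cv2.minAreaRect(cv2.findNonZero(d['pixels'].astype(np.uint8))); print(d['conf'],r,d['pixels'].sum())
# yellow lip edges: rectify at z=.045
hsv=cv2.cvtColor(s['color'],cv2.COLOR_RGB2HSV)
K=s['camera_matrix'];Rm=R.from_quat(s['attitude']).as_matrix();C=np.array(s['xyz'])
def proj(uv,z):
    d=(Rm@np.linalg.inv(K)@np.c_[uv,np.ones(len(uv))].T).T
    return C+d*((z-C[2])/d[:,2])[:,None]
for nm,lo,hi in [('blue',(95,120,40),(125,255,255)),('yel',(22,120,100),(35,255,255))]:
    mk=cv2.inRange(hsv,lo,hi)
    n,l,stt,_=cv2.connectedComponentsWithStats(mk); i=1+np.argmax(stt[1:,4])
    cnt=cv2.findContours((l==i).astype(np.uint8),0,1)[0][0].reshape(-1,2)
    P=proj(cnt,.045)[:,:2].astype(np.float32)*1000
    print(nm,stt[i],cv2.minAreaRect(P),cv2.boxPoints(cv2.minAreaRect(P)).tolist())
```

```text
t 2.5 p [0.4543 0.0685 0.2444] R [[-0.997, 0.082, -0.0], [0.082, 0.997, 0.0], [0.0, 0.0, -1.0]] F [-0.655   0.1072 -0.0878] w 0.09472380697215547 0.0 q [ 0.0056  0.22    1.9054  0.0005  1.0164 -1.4831]
[0.3729 0.0748 0.4147] [[ 0.0828  0.9544  0.2868]
 [ 0.9966 -0.0794 -0.0236]
 [ 0.0002  0.2878 -0.9577]]
wrist stand_hinge [([0.6312, -0.0128, 0.0397], 0.58), ([0.7426, 0.2304, 0.0025], 0.53)]
wrist panel_lip [([0.4843, -0.0072, 0.0404], 0.76)]
wrist case_center [([0.4929, -0.2849, 0.0072], 0.93), ([0.3538, -0.1486, 0.0067], 0.85), ([0.6021, -0.0141, -0.0001], 0.6)]
wrist stand [([0.6025, -0.0121, 0.0018], 0.96)]
0.56 ((270.8494873046875, 248.7587432861328), (95.6185073852539, 137.9305419921875), 88.18170166015625) 8939
blue [203 217  16   1  16] ((493.8714294433594, -63.79049301147461), (17.653074264526367, 3.650784492492676e-05), 85.24622344970703) [[493.1399230957031, -72.586669921875], [493.1399841308594, -72.586669921875], [494.6029357910156, -54.99431610107422], [494.6028747558594, -54.99431610107422]]
yel [507 335   6   5  12] ((693.0811157226562, 300.5823059082031), (3.2915749549865723, 8.344494819641113), 51.27328872680664) [[688.7965698242188, 301.9085693359375], [695.3064575195312, 296.68817138671875], [697.3656616210938, 299.25604248046875], [690.8557739257812, 304.4764404296875]]
```

View pics/w1.png

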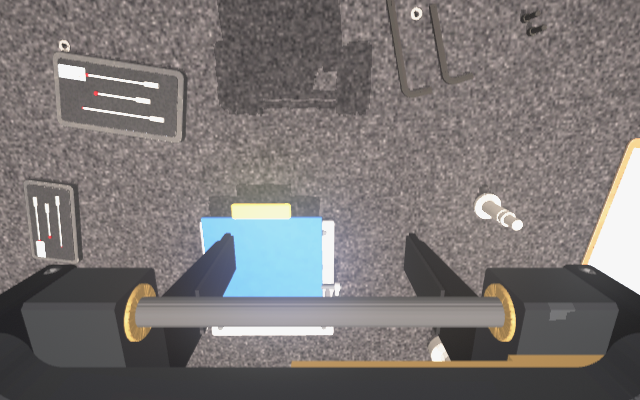

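The picture shows the lip at px (232–291, 204–219), and the panel edges are nearly parallel to the image axes. The target case is at px (52,222), smaller than the other black one at (120,97). Next I'll measure the edges.

```bash
cat >> h.py <<'E'
def proj(s,uv,z):
    K=s['camera_matrix'];Rm=R.from_quat(s['attitude']).as_matrix();C=np.array(s['xyz'])
    uv=np.atleast_2d(uv).astype(float)
    d=(Rm@np.linalg.inv(K)@np.c_[uv,np.ones(len(uv))].T).T
    return (C+d*((z-C[2])/d[:,2])[:,None])[:,:2]
def rect(s,mask,z):
    n,l,q,_=cv2.connectedComponentsWithStats(mask.astype(np.uint8)); i=1+np.argmax(q[1:,4])
    c=cv2.findContours((l==i).astype(np.uint8),0,1)[0][0].reshape(-1,2)+.5
    r=cv2.minAreaRect((proj(s,c,z)*1000).astype(np.float32)); print(q[i],np.array(r[0]),np.array(r[1]),r[2]); return r
E
python3 - <<'E'
from h import *
s=snap('wrist')
c=s['color'].astype(int)
yel=(c[:,:,0]-c[:,:,2]>25)&(c[:,:,0]>170); yel[:180]=0; yel[230:]=0; yel[:,:200]=0; yel[:,320:]=0
rect(s,yel,.045)
bl=(c[:,:,2]-c[:,:,0]>60); bl[270:]=0
r=rect(s,bl,.045); print(cv2.boxPoints(r))
for z,n in [(.009,'case_center')]:
    for d in env.masks_of('wrist',n)[:3]: print(d['conf']); rect(s,d['pixels'],z)
E
```

```text
[230 204  60  15 866] [491.6346  -3.7601] [69.7371 17.3206] 85.48535919189453
[ 200  217  121   53 5220] [533.0723  -6.9546] [142.0315  68.3045] 85.48517608642578
[[493.4359 -75.0616]
 [561.5284 -80.4383]
 [572.7087  61.1524]
 [504.6161  66.5292]]
0.89
[  53   52  134   90 9574] [ 352.5708 -155.1502] [151.4471  84.1645] 76.962890625
0.83
[  23  178   59   85 4157] [ 496.2253 -280.5948] [ 67.9452 112.7989] 77.15946960449219
```

>>> step_arm([
  {"xyz": [-0.375,-0.69,0.3],"twist": 0,"hand": 0},
  {"xyz": [-0.375,-0.69,0.6],"twist": 0,"hand": 0},
  {"xyz": [-0.375,-0.69,1],"twist": 0,"hand": 0},
  {"xyz": [-0.375,-0.69,1],"twist": 0,"hand": 0},
])

```text
t: 3.3
tool_pos: [0.4836, -0.0035, 0.1409]
tcp_rot: [0.041, 0.999, 0.0, -0.004]
wrist_force: [-0.5, -0.2, 0.2]
gripper_width: 0.0953
gripper_force: 0.0
```

>>> step_arm([
  {"xyz": [0,0,0.4],"twist": 0,"hand": 0},
  {"xyz": [0,0,0.7],"twist": 0,"hand": 0},
  {"xyz": [0,0,0.7],"twist": 0,"hand": 0},
  {"xyz": [0,0,0.7],"twist": 0,"hand": 0},
])

```text
t: 3.7
tool_pos: [0.4863, -0.0029, 0.0763]
tcp_rot: [0.04, 0.999, 0.0, 0.0]
wrist_force: [0.2, 0.1, 0.5]
gripper_width: 0.0953
gripper_force: 0.0
```

Run:
```python
from h import *
st()
s=snap('wrist','w2')
c=s['color'].astype(int)
yel=(c[:,:,0]-c[:,:,2]>40)&(c[:,:,0]>150)
rect(s,yel,.045)
```

```text
t 3.7 p [ 0.4863 -0.0029  0.0763] R [[-0.997, 0.079, 0.001], [0.079, 0.997, -0.0], [-0.001, 0.0, -1.0]] F [0.179  0.0981 0.4954] w 0.09534406764460124 0.0 q [-0.1419  0.5036  2.0327  0.0002  0.6045 -1.6337]
[ 292  355  311   12 2227] [596.8436  82.2804] [228.4223   9.9502] 85.43490600585938
```

View pics/w2.png

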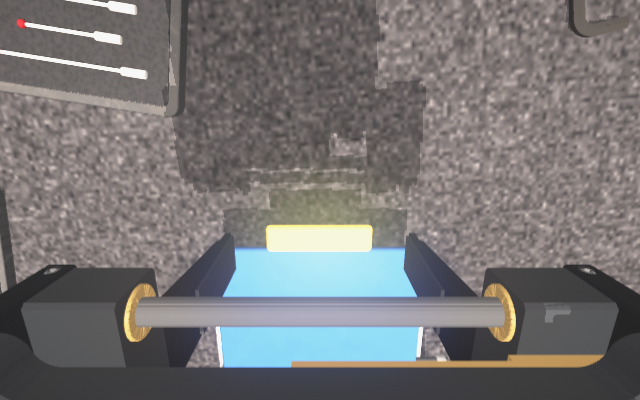

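The lip at px (267–372, 225–251) is centred between the fingertips. Next I'll lower the tool and grip it.

>>> step_arm([
  {"xyz": [0,0,0.2],"twist": 0,"hand": 0},
  {"xyz": [0,0,0.4],"twist": 0,"hand": 0},
  {"xyz": [0,0,0.4],"twist": 0,"hand": 0},
  {"xyz": [0,0,0.4],"twist": 0,"hand": 0.4},
  {"xyz": [0,0,0.4],"twist": 0,"hand": 0.5},
  {"xyz": [0,0,0.4],"twist": 0,"hand": 0.6},
  {"xyz": [0,0,0.4],"twist": 0,"hand": 0.6},
  {"xyz": [0,0,0.4],"twist": 0,"hand": 0.6},
], newtons=25)

```text
t: 4.55
tool_pos: [0.486, -0.0032, 0.0353]
tcp_rot: [0.04, 0.999, 0.0, 0.001]
wrist_force: [-0.6, 2.7, 8.2]
gripper_width: 0.0698
gripper_force: 25.0
```

>>> step_arm([
  {"xyz": [-0.008,0,-0.154],"twist": 0,"hand": 0.6},
  {"xyz": [-0.032,0,-0.306],"twist": 0,"hand": 0.6},
  {"xyz": [-0.072,0,-0.454],"twist": 0,"hand": 0.6},
  {"xyz": [-0.127,0,-0.598],"twist": 0,"hand": 0.6},
  {"xyz": [-0.197,0,-0.735],"twist": 0,"hand": 0.6},
  {"xyz": [-0.281,0,-0.864],"twist": 0,"hand": 0.6},
  {"xyz": [-0.378,0,-0.984],"twist": 0,"hand": 0.6},
  {"xyz": [-0.378,0,-0.984],"twist": 0,"hand": 0.6},
])

```text
t: 5.35
tool_pos: [0.5234, -0.006, 0.1337]
tcp_rot: [0.04, 0.999, 0.0, -0.0]
wrist_force: [-2.3, 4.3, -3.1]
gripper_width: 0.0691
gripper_force: 25.0
```

>>> step_arm([
  {"xyz": [-0.108,0,-0.108],"twist": 0,"hand": 0.6},
  {"xyz": [-0.228,0,-0.205],"twist": 0,"hand": 0.6},
  {"xyz": [-0.357,0,-0.289],"twist": 0,"hand": 0.6},
  {"xyz": [-0.494,0,-0.359],"twist": 0,"hand": 0.6},
  {"xyz": [-0.638,0,-0.414],"twist": 0,"hand": 0.6},
  {"xyz": [-0.786,0,-0.454],"twist": 0,"hand": 0.6},
  {"xyz": [-0.938,0,-0.478],"twist": 0,"hand": 0.6},
  {"xyz": [-0.938,0,-0.478],"twist": 0,"hand": 0.6},
])

```text
t: 6.15
tool_pos: [0.6181, -0.0134, 0.181]
tcp_rot: [0.04, 0.999, 0.0, 0.001]
wrist_force: [-1.1, 5.0, 6.1]
gripper_width: 0.0697
gripper_force: 25.0
```

Run:
```python
from h import *
s=snap('side','s2'); 
a=s['color'][120:280,200:440,::-1]; cv2.imwrite('pics/s2c.png',cv2.resize(a,None,fx=3,fy=3))
lm('side','panel_lip')
```

```text
side panel_lip [([0.6126, -0.0149, 0.1949], 0.72)]
```

View pics/s2c.png

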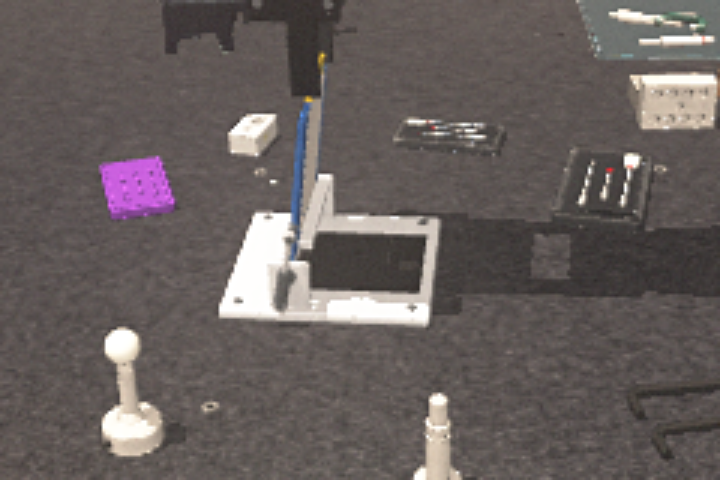

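The panel stands nearly upright (crop px 300,180) in the grip, past dead centre. I'll carry it a bit further and then release.

>>> step_arm([
  {"xyz": [-0.155,0,-0.007],"twist": 0,"hand": 0.6},
  {"xyz": [-0.3,0,0.002],"twist": 0,"hand": 0.6},
  {"xyz": [-0.4,0,0.012],"twist": 0,"hand": 0.6},
  {"xyz": [-0.4,0,0.012],"twist": 0,"hand": 0},
  {"xyz": [-0.4,0,0.012],"twist": 0,"hand": 0},
  {"xyz": [-0.4,0,-0.2],"twist": 0,"hand": 0},
  {"xyz": [-0.4,0,-0.6],"twist": 0,"hand": 0},
  {"xyz": [-0.4,0,-0.6],"twist": 0,"hand": 0},
])

```text
t: 7.05
tool_pos: [0.6578, -0.0175, 0.2457]
tcp_rot: [0.04, 0.999, -0.0, 0.004]
wrist_force: [0.1, 0.3, 0.8]
gripper_width: 0.0949
gripper_force: 0.0
```

>>> step_arm([
  {"xyz": [0.47,-0.92,0],"twist": 0,"hand": 0},
  {"xyz": [0.47,-0.92,0],"twist": 0,"hand": 0},
  {"xyz": [0.47,-0.92,0],"twist": 0,"hand": 0},
])

```text
t: 7.35
tool_pos: [0.5997, -0.1086, 0.2407]
tcp_rot: [0.042, 0.999, -0.0, -0.001]
wrist_force: [0.8, 0.2, -0.3]
gripper_width: 0.095
gripper_force: 0.0
```

>>> step_arm([
  {"xyz": [0.47,-0.92,0],"twist": 0,"hand": 0},
  {"xyz": [0.47,-0.92,0],"twist": 0,"hand": 0},
  {"xyz": [0.47,-0.92,0],"twist": 0,"hand": 0},
])

```text
t: 7.65
tool_pos: [0.5458, -0.1963, 0.2406]
tcp_rot: [0.042, 0.999, -0.0, -0.0]
wrist_force: [0.9, 0.3, 1.1]
gripper_width: 0.0954
gripper_force: 0.0
```

>>> step_arm([
  {"xyz": [0.47,-0.92,0.3],"twist": 0.18,"hand": 0},
  {"xyz": [0.47,-0.92,0.7],"twist": 0.18,"hand": 0},
  {"xyz": [0.47,-0.92,0.7],"twist": 0.18,"hand": 0},
  {"xyz": [0.47,-0.92,0.7],"twist": 0.18,"hand": 0},
])

```text
t: 8.05
tool_pos: [0.4921, -0.2815, 0.1681]
tcp_rot: [0.112, 0.994, 0.001, -0.002]
wrist_force: [-0.1, 0.3, 0.4]
gripper_width: 0.0952
gripper_force: 0.0
```

Run:
```python
from h import *
st()
s=snap('wrist','w3'); lm('wrist','case_center')
for d in env.masks_of('wrist','case_center')[:3]: print(d['conf']); rect(s,d['pixels'],.009)
p=snap('side'); cv2.imwrite('pics/both.png',np.vstack([cv2.resize(s['color'],(480,300)),cv2.resize(p['color'][120:260,200:424],(480,300))])[:,:,::-1])
lm('side','panel_lip','panel_ledge','stand_hinge'); 
snap('scene'); lm('scene','panel_lip','panel_ledge','stand_hinge','stand')
```

```text
t 8.05 p [ 0.4921 -0.2815  0.1681] R [[-0.975, 0.222, -0.004], [0.222, 0.975, 0.003], [0.004, 0.002, -1.0]] F [-0.1234  0.3283  0.3799] w 0.09517448640362716 0.0 q [-0.636   0.463   1.7535 -0.0002  0.9298 -1.9827]
wrist case_center [([0.3564, -0.1521, 0.0052], 0.95), ([0.4938, -0.2848, 0.0064], 0.82)]
0.89
[ 287  134   62  105 6263] [ 496.6078 -284.1306] [ 61.8149 109.6823] 77.23080444335938
0.62
[ 339    0  169   55 8924] [ 372.2884 -160.2701] [147.6986  43.7659] 77.16231536865234
side panel_lip [([0.7525, -0.0254, 0.1329], 0.73)]
side panel_ledge [([0.6427, -0.0145, 0.0549], 0.92)]
side stand_hinge [([0.6307, -0.0148, 0.0426], 0.86), ([0.4961, -0.2835, 0.0007], 0.63), ([0.646, -0.0146, 0.0538], 0.22)]
scene panel_lip [([0.7489, -0.0234, 0.1349], 0.87)]
scene panel_ledge []
scene stand_hinge [([0.632, -0.0183, 0.0442], 0.78)]
scene stand [([0.6037, -0.0146, -0.0014], 0.88)]
```

View pics/both.png

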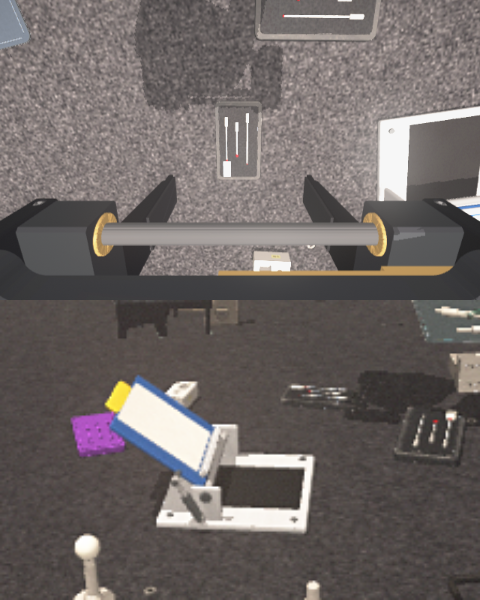

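The upper picture shows the case at wrist px (317,186), small and aligned with the fingers. The lower one shows the panel open, leaning back with its white face up and the lip at the top. I'm grasping the case 15 mm towards its far end.

>>> step_arm([
  {"xyz": [-0.2,-0.015,0.4],"twist": 0,"hand": 0},
  {"xyz": [-0.2,-0.015,0.8],"twist": 0,"hand": 0},
  {"xyz": [-0.2,-0.015,1],"twist": 0,"hand": 0},
  {"xyz": [-0.2,-0.015,1],"twist": 0,"hand": 0},
])

```text
t: 9.05
tool_pos: [0.5122, -0.286, 0.0682]
tcp_rot: [0.11, 0.994, 0.001, -0.002]
wrist_force: [-0.5, 0.2, -0.1]
gripper_width: 0.0952
gripper_force: 0.0
```

>>> step_arm([
  {"xyz": [0,0,0.2],"twist": 0,"hand": 0},
  {"xyz": [0,0,0.4],"twist": 0,"hand": 0},
  {"xyz": [0,0,0.55],"twist": 0,"hand": 0},
  {"xyz": [0,0,0.55],"twist": 0,"hand": 0},
  {"xyz": [0,0,0.55],"twist": 0,"hand": 0},
])

```text
t: 9.55
tool_pos: [0.5136, -0.287, 0.0166]
tcp_rot: [0.11, 0.994, -0.0, 0.0]
wrist_force: [-0.9, 0.0, 1.1]
gripper_width: 0.0955
gripper_force: 0.0
```

Run:
```python
from h import *
st()
```

```text
t 9.55 p [ 0.5136 -0.287   0.0166] R [[-0.976, 0.22, 0.001], [0.22, 0.976, -0.0], [-0.001, -0.0, -1.0]] F [-0.8616  0.0309  1.052 ] w 0.09554230567581579 0.0 q [-0.6218  0.6985  1.8136  0.0002  0.6288 -1.9713]
```

>>> step_arm([
  {"xyz": [0,0,0.06],"twist": 0,"hand": 0},
  {"xyz": [0,0,0.125],"twist": 0,"hand": 0},
  {"xyz": [0,0,0.125],"twist": 0,"hand": 0},
  {"xyz": [0,0,0.125],"twist": 0,"hand": 0.3},
  {"xyz": [0,0,0.125],"twist": 0,"hand": 0.5},
  {"xyz": [0,0,0.125],"twist": 0,"hand": 0.6},
  {"xyz": [0,0,0.125],"twist": 0,"hand": 0.6},
  {"xyz": [0,0,0.125],"twist": 0,"hand": 0.6},
], newtons=8)

```text
t: 10.35
tool_pos: [0.5133, -0.2868, 0.0034]
tcp_rot: [0.11, 0.994, -0.0, 0.0]
wrist_force: [0.2, 0.5, 1.5]
gripper_width: 0.0619
gripper_force: 8.0
```

>>> step_arm([
  {"xyz": [0,0,-0.1],"twist": 0,"hand": 0.6},
  {"xyz": [0,0,-0.3],"twist": 0,"hand": 0.6},
  {"xyz": [0,0,-0.5],"twist": 0,"hand": 0.6},
  {"xyz": [0,0,-0.7],"twist": 0,"hand": 0.6},
  {"xyz": [0,0,-0.9],"twist": 0,"hand": 0.6},
  {"xyz": [0,0,-1],"twist": 0,"hand": 0.6},
  {"xyz": [0,0,-1],"twist": 0,"hand": 0.6},
])

```text
t: 11.05
tool_pos: [0.5137, -0.287, 0.1048]
tcp_rot: [0.11, 0.994, -0.001, 0.001]
wrist_force: [-0.2, 0.3, -1.2]
gripper_width: 0.0618
gripper_force: 8.0
```

Run:
```python
from h import *
st()
s=snap('wrist'); lm('wrist','case_center')
p=snap('side');lm('side','case_center'); cv2.imwrite('pics/both2.png',np.vstack([cv2.resize(s['color'],(480,300)),cv2.resize(p['color'][90:230,240:464],(480,300))])[:,:,::-1])
```

```text
t 11.05 p [ 0.5137 -0.287   0.1048] R [[-0.976, 0.22, 0.002], [0.22, 0.976, -0.001], [-0.002, -0.001, -1.0]] F [-0.1975  0.2853 -1.2191] w 0.061774545183182275 7.996409833431244 q [-0.6218  0.5687  1.7625  0.0002  0.8079 -1.9713]
wrist case_center [([0.4959, -0.2836, 0.1087], 0.79)]
side case_center [([0.8078, -0.1714, 0.0028], 0.91), ([0.4958, -0.2792, 0.1072], 0.53)]
```

View pics/both2.png

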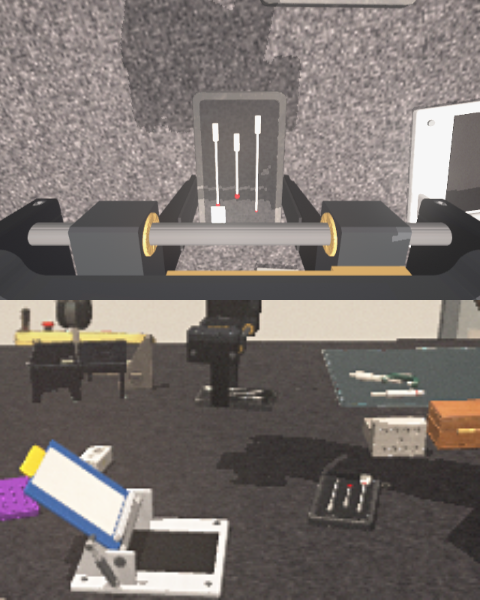

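The case is held level, lid up, and the stand stays open. I'm carrying the case over the stand.

>>> step_arm([
  {"xyz": [0,0.1,-0.4],"twist": 0,"hand": 0.6},
  {"xyz": [-0.15,0.35,-0.8],"twist": 0,"hand": 0.6},
  {"xyz": [-0.28,0.65,-1],"twist": 0,"hand": 0.6},
  {"xyz": [-0.43,1,-1],"twist": 0,"hand": 0.6},
])

```text
t: 11.65
tool_pos: [0.5785, -0.1986, 0.2058]
tcp_rot: [0.111, 0.994, -0.001, 0.002]
wrist_force: [0.5, -0.0, -1.8]
gripper_width: 0.0623
gripper_force: 8.0
```

>>> step_arm([
  {"xyz": [-0.14,0.33,0],"twist": 0,"hand": 0.6},
  {"xyz": [-0.28,0.66,0],"twist": 0,"hand": 0.6},
  {"xyz": [-0.43,1,0],"twist": 0,"hand": 0.6},
])

```text
t: 11.95
tool_pos: [0.6416, -0.1093, 0.2023]
tcp_rot: [0.111, 0.994, 0.0, -0.001]
wrist_force: [0.2, -1.2, -0.5]
gripper_width: 0.0621
gripper_force: 8.0
```

>>> step_arm([
  {"xyz": [-0.14,0.33,0],"twist": -0.09,"hand": 0.6},
  {"xyz": [-0.28,0.66,0],"twist": -0.182,"hand": 0.6},
  {"xyz": [-0.4,0.9,0],"twist": -0.182,"hand": 0.6},
  {"xyz": [-0.43,1.0,0],"twist": -0.182,"hand": 0.6},
  {"xyz": [-0.43,1.0,0],"twist": -0.182,"hand": 0.6},
  {"xyz": [-0.43,1.0,0],"twist": -0.182,"hand": 0.6},
])

```text
t: 12.55
tool_pos: [0.7044, -0.0232, 0.2027]
tcp_rot: [0.039, 0.999, -0.0, -0.001]
wrist_force: [-0.2, -0.5, -1.8]
gripper_width: 0.0619
gripper_force: 8.0
```

```bash
cat >> h.py <<'E'
H=np.array([.6325,-.0148,.042]);YAW=np.radians(-4.51)
SX=np.array([np.cos(YAW),np.sin(YAW),0]);SY=np.array([-SX[1],SX[0],0])
def rel(s):
    d=np.array(s['tool_pos'])-H; M=R.from_quat(s['tcp_rot']).as_matrix()
    print('stand mm: x %.1f y %.1f z %.1f'%tuple(1000*np.array([d@SX,d@SY,d[2]])),'yawerr deg %.2f'%np.degrees(np.arctan2(-M[0,1],M[1,1])-YAW),'t',s['t'],'F',np.array(s['wrist_force']),'w',s['gripper_width'])
def go(s,x,y,z):
    g=H+(x*SX+y*SY)/1000; g[2]=H[2]+z/1000
    print('units',10*R.from_quat(s['tcp_rot']).as_matrix().T@(g-np.array(s['tool_pos'])))
E
python3 - <<'E'
from h import *
s=st();rel(s);go(s,73,0,95)
E
```

```text
t 12.55 p [ 0.7044 -0.0232  0.2027] R [[-0.997, 0.079, -0.001], [0.079, 0.997, -0.0], [0.001, -0.0, -1.0]] F [-0.2061 -0.5222 -1.7649] w 0.06193532581899575 7.997586876153946 q [-0.1264  0.6189  1.3528 -0.0002  1.1711 -1.6183]
stand mm: x 72.3 y -2.7 z 160.7 yawerr deg -0.01 t 12.55 F [-0.2061 -0.5222 -1.7649] w 0.06193532581899575
units [-0.0076  0.0268  0.657 ]
```

>>> step_arm([
  {"xyz": [-0.008,0.027,0.2],"twist": 0,"hand": 0.6},
  {"xyz": [-0.008,0.027,0.4],"twist": 0,"hand": 0.6},
  {"xyz": [-0.008,0.027,0.6],"twist": 0,"hand": 0.6},
  {"xyz": [-0.008,0.027,0.65],"twist": 0,"hand": 0.6},
  {"xyz": [-0.008,0.027,0.7],"twist": 0,"hand": 0.6},
  {"xyz": [-0.008,0.027,0.74],"twist": 0,"hand": 0.6},
  {"xyz": [-0.008,0.027,0.78],"twist": 0,"hand": 0.6},
  {"xyz": [-0.008,0.027,0.78],"twist": 0,"hand": 0.6},
])

```text
t: 13.35
tool_pos: [0.706, -0.0199, 0.1254]
tcp_rot: [0.039, 0.999, 0.0, 0.0]
wrist_force: [-0.5, 0.0, -0.5]
gripper_width: 0.0617
gripper_force: 8.0
```

Run:
```python
from h import *
s=env.get_state();rel(s);go(s,73,0,70)
p=snap('side');lm('side','case_center'); cv2.imwrite('pics/s5.png',cv2.resize(p['color'][110:240,230:400],None,fx=4,fy=4,interpolation=2)[:,:,::-1])
```

```text
stand mm: x 73.7 y 0.7 z 83.4 yawerr deg 0.01 t 13.35 F [-0.4745  0.0441 -0.5452] w 0.06173971510591137
units [ 0.0071 -0.0066  0.1342]
side case_center [([0.6896, -0.0159, 0.1241], 0.87), ([0.8076, -0.1686, 0.0038], 0.7), ([0.3556, -0.1549, 0.0099], 0.65)]
```

View pics/s5.png

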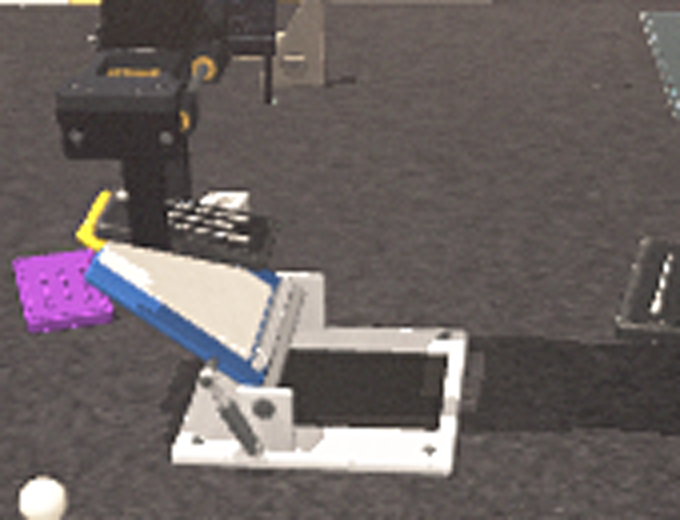

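The case, at crop px (190,225), touches the panel near its top and is starting to tilt with very little force. I'll keep lowering slowly.

>>> step_arm([
  {"xyz": [0.007,-0.007,0.03],"twist": 0,"hand": 0.6},
  {"xyz": [0.007,-0.007,0.06],"twist": 0,"hand": 0.6},
  {"xyz": [0.007,-0.007,0.09],"twist": 0,"hand": 0.6},
  {"xyz": [0.007,-0.007,0.12],"twist": 0,"hand": 0.6},
  {"xyz": [0.007,-0.007,0.14],"twist": 0,"hand": 0.6},
  {"xyz": [0.007,-0.007,0.14],"twist": 0,"hand": 0.6},
])

```text
t: 14.05
tool_pos: [0.7051, -0.0204, 0.1108]
tcp_rot: [0.039, 0.999, 0.0, -0.0]
wrist_force: [0.7, -0.1, -1.1]
gripper_width: 0.0617
gripper_force: 8.0
```

Run:
```python
from h import *
s=env.get_state();rel(s);go(s,73,0,66);go(s,67,0,61.5)
p=snap('side');lm('side','case_center','panel_ledge'); cv2.imwrite('pics/s6.png',cv2.resize(p['color'][110:240,230:400],None,fx=4,fy=4,interpolation=2)[:,:,::-1])
```

```text
stand mm: x 72.8 y 0.1 z 68.8 yawerr deg 0.01 t 14.05 F [ 0.6575 -0.0537 -1.1411] w 0.06165188289156006
units [-0.0021 -0.0013  0.0284]
units [ 0.0579 -0.0013  0.0735]
side case_center [([0.693, -0.0195, 0.1021], 0.96), ([0.8071, -0.1692, 0.0031], 0.92), ([0.3508, -0.1593, 0.0116], 0.73), ([0.6921, -0.0204, 0.0967], 0.51)]
side panel_ledge [([0.6471, -0.0152, 0.0531], 0.71)]
```

View pics/s6.png

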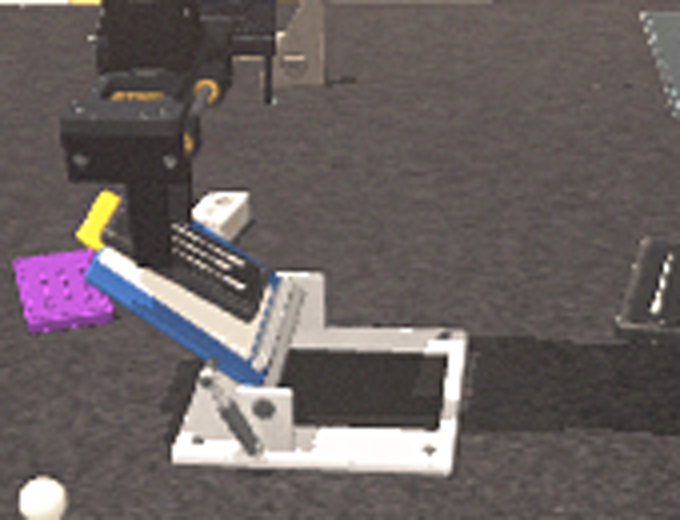

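The case now lies tilted nearly parallel to the panel, between the fingers. I'll slide it down towards the ledge.

>>> step_arm([
  {"xyz": [0.01,0,0.02],"twist": 0,"hand": 0.6},
  {"xyz": [0.03,0,0.04],"twist": 0,"hand": 0.6},
  {"xyz": [0.05,0,0.06],"twist": 0,"hand": 0.6},
  {"xyz": [0.06,0,0.07],"twist": 0,"hand": 0.6},
  {"xyz": [0.06,0,0.07],"twist": 0,"hand": 0.6},
])

```text
t: 14.7
tool_pos: [0.699, -0.0199, 0.1043]
tcp_rot: [0.039, 0.999, 0.0, -0.0]
wrist_force: [-1.5, -0.0, -0.9]
gripper_width: 0.0619
gripper_force: 8.3
```

>>> step_arm([
  {"xyz": [0.008,0,0.006],"twist": 0,"hand": 0.6},
  {"xyz": [0.016,0,0.012],"twist": 0,"hand": 0.6},
  {"xyz": [0.016,0,0.012],"twist": 0,"hand": 0.6},
])

```text
t: 15.0
tool_pos: [0.6977, -0.0198, 0.1032]
tcp_rot: [0.039, 0.999, 0.0, 0.0]
wrist_force: [-1.2, 0.0, 0.4]
gripper_width: 0.0621
gripper_force: 8.5
```

Run:
```python
from h import *
s=env.get_state();rel(s)
p=snap('side');lm('side','case_center','panel_ledge'); cv2.imwrite('pics/s7.png',cv2.resize(p['color'][150:220,240:320],None,fx=8,fy=8,interpolation=2)[:,:,::-1])
```

```text
stand mm: x 65.4 y 0.1 z 61.2 yawerr deg 0.01 t 15.0 F [-1.2472  0.0194  0.3845] w 0.06210782866046026
side case_center [([0.8073, -0.1712, 0.0042], 0.89), ([0.6863, -0.0194, 0.0969], 0.82), ([0.3546, -0.1512, 0.0091], 0.82), ([0.6871, -0.0196, 0.0907], 0.31)]
side panel_ledge [([0.6462, -0.0138, 0.0543], 0.79)]
```

View pics/s7.png

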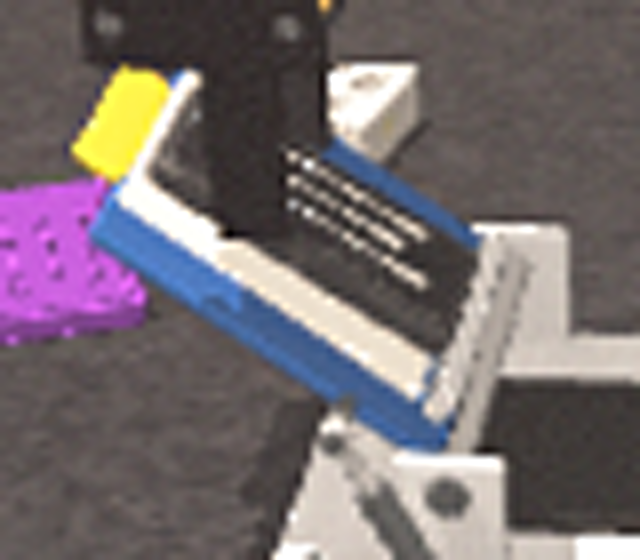

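The case's lower end is at the ledge (crop px 455,320). A small further nudge down the slope, then release and lift.

>>> step_arm([
  {"xyz": [0.008,0,0.007],"twist": 0,"hand": 0.6},
  {"xyz": [0.016,0,0.014],"twist": 0,"hand": 0.6},
  {"xyz": [0.016,0,0.014],"twist": 0,"hand": 0.6},
])

```text
t: 15.45
tool_pos: [0.6971, -0.0198, 0.1026]
tcp_rot: [0.039, 0.999, -0.0, 0.002]
wrist_force: [2.5, -0.2, 4.8]
gripper_width: 0.0619
gripper_force: 8.8
```

Contact with the ledge is felt (about 5 N up the slope). Releasing now.

>>> step_arm([
  {"xyz": [-0.006,0,-0.008],"twist": 0,"hand": 0.5},
  {"xyz": [-0.006,0,-0.008],"twist": 0,"hand": 0.3},
  {"xyz": [-0.006,0,-0.008],"twist": 0,"hand": 0},
  {"xyz": [-0.006,0,-0.008],"twist": 0,"hand": 0},
  {"xyz": [-0.006,0,-0.3],"twist": 0,"hand": 0},
  {"xyz": [-0.006,0,-0.7],"twist": 0,"hand": 0},
  {"xyz": [-0.006,0,-1],"twist": 0,"hand": 0},
  {"xyz": [-0.006,0,-1],"twist": 0,"hand": 0},
])

```text
t: 16.25
tool_pos: [0.6981, -0.0199, 0.2063]
tcp_rot: [0.039, 0.999, -0.0, 0.003]
wrist_force: [0.7, -0.3, 0.5]
gripper_width: 0.0948
gripper_force: 0.0
```

>>> step_arm([
  {"xyz": [0.4,0,-0.3],"twist": 0,"hand": 0},
  {"xyz": [0.8,0,-0.5],"twist": 0,"hand": 0},
  {"xyz": [1,0,-0.6],"twist": 0,"hand": 0},
  {"xyz": [1,0,-0.6],"twist": 0,"hand": 0},
])

```text
t: 16.65
tool_pos: [0.5954, -0.0117, 0.2631]
tcp_rot: [0.039, 0.999, -0.0, 0.001]
wrist_force: [0.1, -0.6, -0.3]
gripper_width: 0.0954
gripper_force: 0.0
```

Run:
```python
from h import *
s=env.get_state();rel(s)
p=snap('side');lm('side','case_center','panel_ledge','panel_lip'); w=snap('wrist');lm('wrist','case_center','panel_ledge')
snap('scene');lm('scene','case_center')
cv2.imwrite('pics/fin.png',np.vstack([cv2.resize(w['color'],(480,300)),cv2.resize(p['color'][150:220,240:352],(480,300))])[:,:,::-1])
```

```text
stand mm: x -37.2 y 0.2 z 221.1 yawerr deg 0.02 t 16.65 F [ 0.1462 -0.5937 -0.2933] w 0.0953987047400837
side case_center [([0.6869, -0.0149, 0.0951], 0.97), ([0.3542, -0.1559, 0.0104], 0.95), ([0.8064, -0.1697, 0.0013], 0.65)]
side panel_ledge [([0.6447, -0.0125, 0.0511], 0.76)]
side panel_lip [([0.7522, -0.0247, 0.1318], 0.73), ([0.6998, -0.2838, 0.0013], 0.6)]
wrist case_center [([0.6827, -0.0176, 0.0933], 0.75), ([0.8125, -0.1673, 0.0035], 0.64)]
wrist panel_ledge [([0.6434, -0.0154, 0.0524], 0.82)]
scene case_center [([0.6834, -0.0184, 0.0942], 0.81), ([0.3521, -0.1562, 0.0085], 0.8), ([0.8098, -0.1726, 0.0054], 0.59), ([0.7527, -0.0226, 0.1331], 0.54)]
```

View pics/fin.png

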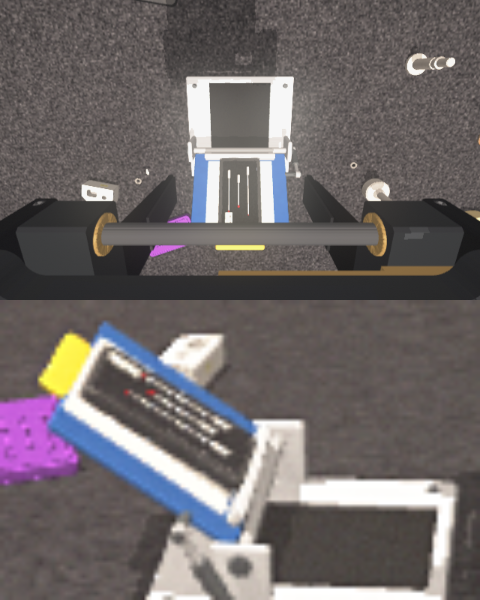

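The case lies flat on the face, lid out, centred, with its lower end against the ledge (top image px 240,158). The stand is open and the bystanders are where they were.

```bash
python3 -c "
from h import *
print(env.close_job())"
```

```text
the job is handed in; nothing more can be done
None
```

The stand is snapped fully open and the small black case lies lid out, centred on its sloping face, its lower end against the ledge; the shaft, sphere and block were not touched, and the job was handed in after about 17 s of robot time.

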